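Start the glue timer and pin the two rails in line

ROBOT

A 6-joint arm with a two-finger parallel gripper is mounted at the origin on the work surface. World frame = base frame: x ahead of the robot, y to its left, z up, the work surface at z = 0. Lengths are in m, angles in rad, forces in N, time in s.
With the tool pointing down it reaches from about 0.225 to 0.875 m from the base axis. Payload 3.4 kg.
Tool frame: the origin (TCP) lies at the very end of the fingers, on their centre line; the grasp point (between the pads) lies 19 mm behind it; z points along the fingers, y is the line along which they close (so a half turn about z gives the same grasp; the last joint's range is limited). The gripper opens to 85 mm and grips with 20 to 120 N. Pads are 22 mm wide; open, the fingers measure 114 mm over their backs; the gripper's body (76 mm by 85 mm) begins 54 mm behind the grasp point. The pads swing forward as they close: fully open they stand 13 mm farther back than shut.
Start: joints at [1.015, 0.276, 1.505, -0, 1.361, -0.121], TCP at [0.242, 0.522, 0.231] pointing down, gripper open.
Joint ranges: [-2.89, 2.89], [-0.75, 2.08], [0.22, 2.7], [-1.18, 4.32], [0.11, 2.71], [-2.7, 2.7]. Speed limits (rad/s): [2.57, 2.57, 3.14, 3.14, 3.14, 3.14].

INTERFACE

Orientations are given as a unit quaternion [w, x, y, z].
In Python, from station import * gives the robot as it stands.
- The arm moves only by the tool step_arm, never from a script. Its arguments are lists of equal length, an entry for each row: "grip": the opening, from -1 (shut) to 1 (fully open), so that 0 is half open; "linear": the shift along the tool's x, y, z in mm, a list of three; "spin": the turn about the tool's z in degrees. In form: {"grip": [grip, ...], "linear": [[tx, ty, tz], ...], "spin": [spin, ...]}. A call has 1 to 8 rows; each row is the pose to reach, as a shift and turn from the pose commanded when the call began, along the tool's axes at that moment; what a row does not reach only later rows make up. A row lasts 1/8 s, in which the tool goes at most 62.5 mm and 10.7 degrees, less where a joint would pass 70% of its speed; a pose out of reach is approached as far as the arm can. A call with a gripper value outside its range is refused whole. The fingers move at their own pace and stop on an object; "newtons" is the grip in N (left out, the last holds). Time passes only in rows, so rows that repeat a pose let the fingers close. It gives the time, the measured TCP pose, the force, the opening and the grip force at its end, in the units of the state.
- get_state(): the state, without advancing time (a new reading comes with each control period).
- grab_frame(name): name is "scene" or "top"; returns the picture (384x512x3 uint8, red, green, blue); there is no depth.
- calibration(name): a dict with "camera_matrix" (3x3 intrinsics, pixels), "eye" and "orientation" of the camera in the world. Camera axes: x right, y up, looking along -z (the intrinsics and any distortion apply to the point x, -y, -z); pixel columns grow to the right and rows downward; lengths in m; the calibration is good to about 2 mm. A picture is of the moment at which its call begins. calibration takes no time and is no camera call.
- finish_job(): hands the job in; it is judged then, once.
The state is a dict: "time": time; "qpos": joint angles; "qd": joint speeds; "tau": joint torques, N m; "tool_pos": TCP position; "tcp_rot": TCP orientation; "contact_force": force on the tool from outside, world axes, zero at the start; "ft_torque": the same for the moment, N m; "opening": finger opening in m; "grip_force": force on a finger pad.
Only numpy, scipy, OpenCV 4.12 (cv2) and the standard library are available. Lean on these libraries where they do the work, as an engineer would, in place of code of your own. Each camera call takes 0.05 s, during which the arm holds its last target. There are 200 camera calls.

TASK

Take the alignment pin by its orange handle out of its block and, with the tip of the pin, push the recessed button of the glue timer all the way down. Then thread the pin down through the brass bushing of the upper rail and on through the one in the lower rail below it, and finish holding it still by the handle, upright and spanning both rails, with its tip showing clearly below the lower rail but well clear of the jig's base board; do not let go. Leave the other things on the table where they are.

Things in the scene. Friction and masses are not known exactly. Their poses are not given: they have to be found in the camera images.
- pin: Loose alignment pin, standing upright in its block at the start: steel rod 12 mm across, 140 mm long, its last 3 mm tapering to 8.4 mm, topped by an orange handle 24 x 24 mm, 46 mm tall (186 mm overall, about 0.1 kg). Origin at the centre of the tip's end face; z runs up the rod to the handle; x and y are square to the handle's flat sides.
- pin_tip (a point): The centre of the end face of the pin's tip (the pin's origin).
- pin_grip (a point): The middle of the pin's orange handle, 165 mm above the tip (handle from 140 to 186 mm above the tip).
- block: Dark wooden pin block, fixed, 70 x 70 mm, 55 mm tall, with a central vertical hole 13.6 mm across and 45 mm deep in which the pin stands (lift it more than 45 mm to free it). Origin at the centre of its underside, z up.
- timer: White glue timer, fixed flat on the table, 85 (x) x 70 (y) x 32 mm tall, with a round well 22 mm across in the middle of its top and a dark display beside it. Origin at the centre of its underside, z up.
- button_top (a point): The centre of the top of the orange spring button (19 mm across) in the timer's well; at rest it lies 6 mm below the timer's top face, 26 mm above the table, and moves down with the button.
- button (a joint): Travel of the timer's button in m, straight down: 0 at rest, 0.005 fully down; the spring pushes back with about 1.5 N at first and 5 N at full travel, and returns it to 0.
- jig: Fixed gluing jig: wooden base board 140 (x) x 280 (y) x 10 mm, a 123 mm tall blue post at each end, and two level rails along y: blue from 45 to 63 mm, red straight above it from 105 to 123 mm over the table. Mid-rail brass bushings, 40 x 40 mm, have a chamfered vertical 15 mm through hole; white dowels stand at least 45 mm away. Origin under the base on the bushings' axis, z up.
- upper_bushing (a point): The centre of the mouth (top face) of the upper rail's bushing hole, 123 mm above the table; the hole is 18 mm deep.
- lower_bushing (a point): The centre of the mouth (top face) of the lower rail's bushing hole, 63 mm above the table, straight below the upper one; the hole is 18 mm deep, so the lower rail's underside is 45 mm above the table and 35 mm above the base board.
- tub: Bystander: white plastic tub, 90 mm across, 85 mm tall. To be left alone.
- glue: Bystander: white glue bottle with red cap, 54 mm across, 130 mm tall. To be left alone.
- tape: Bystander: yellow tape roll lying flat, 90 mm across, 24 mm tall. To be left alone.
- sander: Bystander: cork sanding block, 60 x 100 x 28 mm. To be left alone.
- lotus: Bystander: white ceramic lotus ornament, about 90 mm across, 45 mm tall. To be left alone.
- brush: Bystander: paint brush lying flat on the table, about 200 mm long. To be left alone.
There are look-alikes about, which are no part of the job. Of the things shaped like the pin, the steel one is meant. Leave any green look-alike of the timer alone.

How it is judged:
On the way, in this order (a step that is already met when the one before it is completed fails the run):
1. the timer's button is pushed at least 3.5 of its 5 mm down by the held pin's tip (value of joint button above 0.0035 m and contact force between pin and button above 0.5 N and horizontal distance between pin_tip and button_top below 0.012 m and contact force between the fingers and pin above 2 N), for 0.05 s.
2. the held pin's tip has come through the upper bushing (below the upper rail, on the bushings' axis) (z of pin_tip in the frame of jig between 0.05 and 0.103 m and horizontal distance between pin_tip and upper_bushing below 0.012 m and z of pin_grip in the frame of jig above 0.2 m and contact force between the fingers and pin above 2 N), for 0.05 s.
At the end, for the whole second after the job is handed in: Gripped by the fingers (over 2 N), the pin is still, upright within 0.08 rad and through both bushings (tip within 6 mm of their axis), its tip at least 3 mm below the lower rail and 3 mm above the base board; the timer's button is back up (under 2 mm) (contact force between the fingers and pin above 2 N and z of pin_tip in the frame of jig between 0.013 and 0.042 m and horizontal distance between pin_tip and lower_bushing below 0.006 m and horizontal distance between pin_grip and upper_bushing below 0.012 m and angle between pin's own z axis and vertical below 0.08 rad and linear speed of pin below 0.02 m/s and value of joint button below 0.002 m); the arm keeps its last pose, push and grip.
It fails at once if a bystander (tub, glue, tape, sander, lotus or brush) is shifted more than 40 mm (distance of any of tub, glue, tape, sander, lotus, brush from where it was at the start of the episode above 0.04 m).
It also fails if it takes over 61 s, if anything falls off the work surface, if the arm or the gripper's body presses on something with over 40 N, if the wrist force passes 120 N, or if a joint passes its speed limit or range.

## Working session

There is one attempt and no reset: what is moved stays moved. The work goes in short steps, Python scripts to look and compute and a tool call to move; the robot and the scene stay as the last step left them, time stands still between calls to the robot, and variables do not carry over. Pictures are saved under pics/ and viewed, at most 10 in all, crops included, and the job is handed in when it is done.

Besides the shell and the picture viewer there is one more tool, called after "Call:" by a JSON object that holds its "method" and its "body", one argument or row to a line. step_arm: Moves the arm, as the interface text tells. Its arguments: {"type":"object","properties":{"grip":{"type":"array","items":{"type":"number"}},"linear":{"type":"array","items":{"type":"array","items":{"type":"number"}}},"spin":{"type":"array","items":{"type":"number"}},"newtons":{"type":"number"}},"required":["grip","linear","spin"]}

```bash
mkdir -p pics
cat > h.py <<'E'
from station import *
import numpy as np, cv2
from scipy.spatial.transform import Rotation as R
def rot(q): return R.from_quat([q[1],q[2],q[3],q[0]])
def cam(n):
    c=calibration(n); return np.array(c["camera_matrix"]),np.array(c["eye"]),rot(c["orientation"]).as_matrix(),c
def proj(n,p):
    K,e,M,c=cam(n); q=(np.atleast_2d(p)-e)@M; q=q*[1,-1,-1]
    u=q@K.T; return u[:,:2]/u[:,2:]
def back(n,uv,z):
    K,e,M,c=cam(n); d=np.linalg.inv(K)@[uv[0],uv[1],1]; d=M@(d*[1,-1,-1]); return e+d*(z-e[2])/d[2]
E
python3 - <<'E'
from h import *
a=grab_frame("scene");b=grab_frame("top")
np.save("s0.npy",a);np.save("t0.npy",b)
for n,i in(("scene",a),("top",b)):
    cv2.imwrite(f"pics/{n}0.png",cv2.resize(i[:,:,::-1],(800,600),interpolation=cv2.INTER_CUBIC)); print(calibration(n))
print(get_state())
E
```

```text
{'camera_matrix': array([[424.24424024,   0.        , 256.75062921],
       [  0.        , 424.24424024, 182.73744112],
       [  0.        ,   0.        ,   1.        ]]), 'eye': array([ 1.13198864, -0.71862854,  0.94539414]), 'orientation': array([0.8694745 , 0.38952214, 0.13375259, 0.27275783])}
{'camera_matrix': array([[359.53383305,   0.        , 259.12185977],
       [  0.        , 359.53383305, 184.7173095 ],
       [  0.        ,   0.        ,   1.        ]]), 'eye': array([0.40530003, 0.0533746 , 1.17568873]), 'orientation': array([-0.69869543, -0.06629843,  0.06861045,  0.70902879])}
{'time': 0.1, 'qpos': array([ 1.01498699e+00,  2.76511703e-01,  1.50601616e+00,  1.20177651e-06,
        1.36071569e+00, -1.20984084e-01]), 'qd': array([-0.00144045, -0.00080695, -0.00376138,  0.00072373, -0.00134102,
       -0.00043859]), 'tau': array([ 2.45834977e-03, -4.17698014e+01, -2.46405137e+01, -1.00527238e-04,
        5.73514699e-03,  3.39046483e-05]), 'tool_pos': array([0.24195953, 0.52108138, 0.23053382]), 'tcp_rot': array([-2.74584179e-04,  2.15703934e-01,  9.76458464e-01, -7.78445069e-04]), 'contact_force': array([-0.6601669 , -0.26284085, -0.47620179]), 'ft_torque': array([-0.0184815 ,  0.02531233,  0.04421614]), 'grip_force': 0.0, 'opening': 0.08550605945022842}
```

View pics/scene0.png

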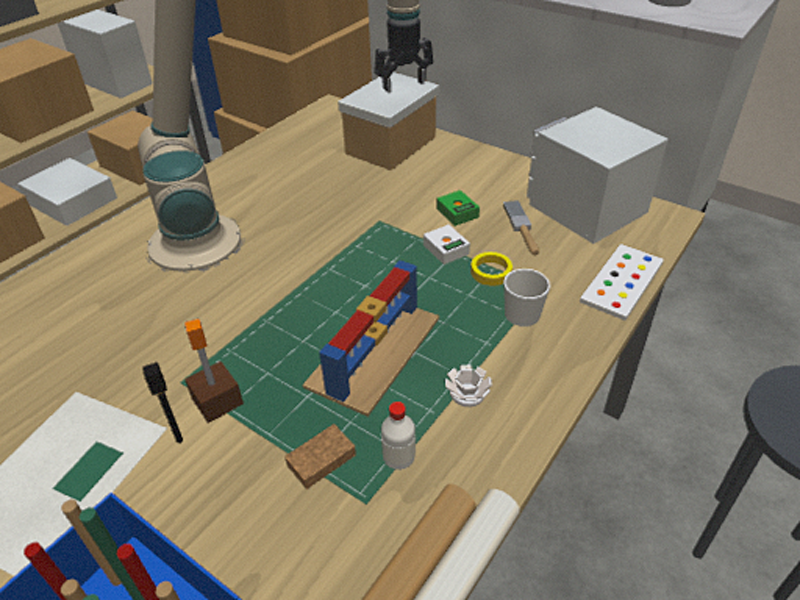

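View pics/top0.png

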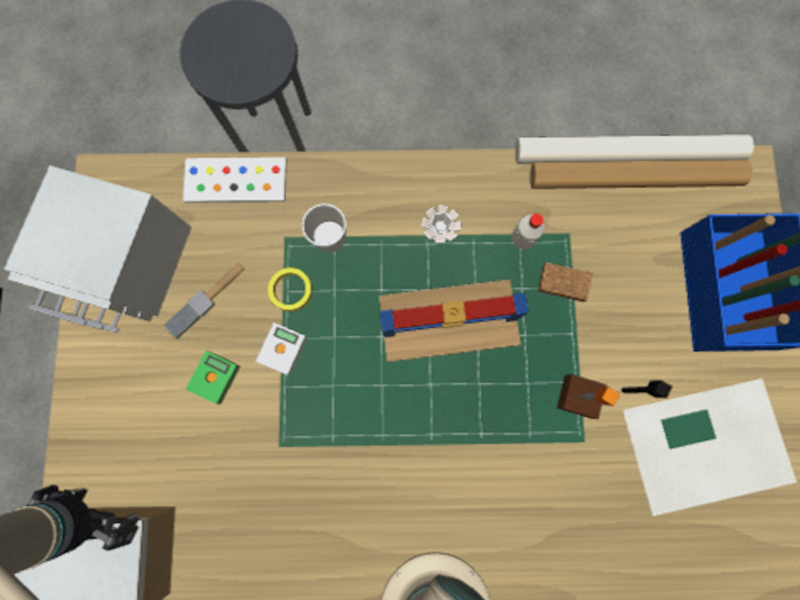

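The steel-rod pin stands in its block with its orange handle at scene (195,335) and top (608,396). A black look-alike lies at scene (160,400) and top (650,388). The white timer is at top (280,348) and the green look-alike at top (212,377). The brass upper bushing is at top (454,314). I'll check these in enlarged crops.

```bash
cat >> h.py <<'E'
def tile(img,x0,y0,w,s,step):
    h=w*3//4; t=cv2.resize(img[y0:y0+h,x0:x0+w,::-1],None,fx=s,fy=s,interpolation=cv2.INTER_CUBIC)
    for v in range(-(-x0//step)*step,x0+w,step):
        X=int((v-x0+.5)*s); cv2.line(t,(X,0),(X,6),(0,0,255),1); cv2.putText(t,str(v),(X+2,10),0,.33,(255,255,0),1)
    for v in range(-(-y0//step)*step,y0+h,step):
        Y=int((v-y0+.5)*s); cv2.line(t,(0,Y),(6,Y),(0,0,255),1); cv2.putText(t,str(v),(8,Y+4),0,.33,(255,255,0),1)
    return t
E
python3 - <<'E'
from h import *
a=np.load("s0.npy");b=np.load("t0.npy")
g=lambda T:np.vstack([np.hstack(T[:2]),np.hstack(T[2:])])
cv2.imwrite("pics/c1.png",g([tile(a,90,200,80,5,10),tile(b,350,225,80,5,10),tile(a,265,140,40,10,5),tile(b,160,205,40,10,5)]))
cv2.imwrite("pics/c2.png",g([tile(a,220,180,40,10,5),tile(b,270,185,40,10,5),tile(a,190,160,100,4,10),tile(b,240,170,100,4,10)]))
E
```

```text
(no output)
```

View pics/c1.png

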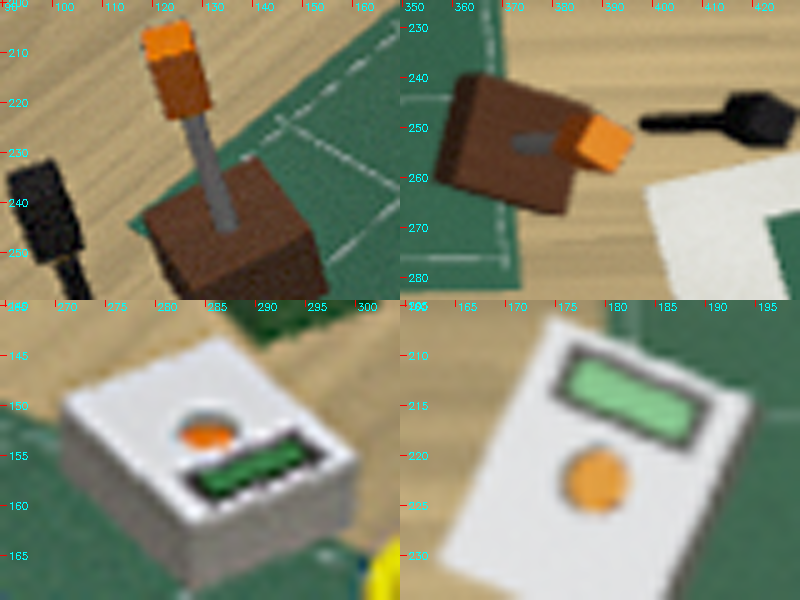

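View pics/c2.png

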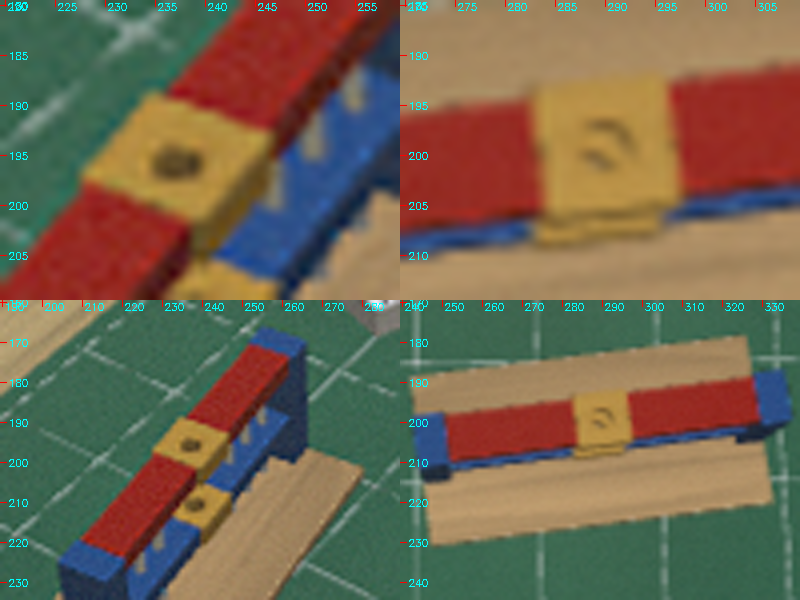

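The crops show the following, in native pixels:
- **Pin:** the steel rod stands in the block. The handle-top centre is at scene (123.3,207.1) and top (389.9,253.1). The black one is only a look-alike.
- **Timer button:** scene (285.5,152.6), top (179.2,222.7).
- **Upper bushing:** scene (237.4,195.8), top (290,199.1).
- **Lower bushing:** scene (238,211).

Run:
```python
from h import *
np.set_printoptions(precision=4,suppress=True)
def tri(us,ut):
    A=[];y=[]
    for n,u in(("scene",us),("top",ut)):
        e=cam(n)[1]; d=back(n,u,0)-e; d/=np.linalg.norm(d); P=np.eye(3)-np.outer(d,d); A.append(P); y.append(P@e)
    r=np.linalg.lstsq(np.vstack(A),np.hstack(y),rcond=None); return r[0],r[1]
for nm,us,ut,z in(("handle",(123.3,207.1),(389.9,253.1),.196),("block",(134.7,243.9),(374.7,253.5),.055),("button",(285.5,152.6),(179.2,222.7),.03),("bush",(237.4,195.8),(290,199.1),.123)):
    print(nm,back("scene",us,z),back("top",ut,z),tri(us,ut)[0])
print("lower",back("scene",(238,211),.063))
c=lambda o,x0,y0,s,P:[((p[0]-o[0])/s-.5+x0,(p[1]-o[1])/s-.5+y0) for p in P]
H=[back("top",p,.196)[:2] for p in c((400,0),350,225,5,[(590,113),(634,128),(615,174),(570,155)])]
print("handle corners",np.array(H).round(4).tolist(),"yaw",[round(float(np.degrees(np.arctan2(*(H[(i+1)%4]-H[i])[::-1]))),1) for i in range(4)])
B=[back("top",p,.055)[:2] for p in c((400,0),350,225,5,[(478,73),(600,107),(565,215),(457,183)])]
print("block yaw",[round(float(np.degrees(np.arctan2(*(B[(i+1)%4]-B[i])[::-1]))),1) for i in range(4)],np.mean(B,0))
print(get_state()["tool_pos"],rot(get_state()["tcp_rot"]).as_matrix())
```

```text
handle [ 0.4011 -0.2986  0.196 ] [ 0.4032 -0.2988  0.196 ] [ 0.4027 -0.2989  0.1971]
block [ 0.4013 -0.2998  0.055 ] [ 0.4023 -0.3028  0.055 ] [ 0.4028 -0.3014  0.0576]
button [0.5063 0.3076 0.03  ] [0.5076 0.3039 0.03  ] [0.5079 0.3037 0.0329]
bush [ 0.565  -0.0429  0.123 ] [ 0.5642 -0.0423  0.123 ] [ 0.5644 -0.0424  0.1223]
lower [ 0.5646 -0.0445  0.063 ]
handle corners [[0.4191, -0.2936], [0.4108, -0.3166], [0.3868, -0.3044], [0.3971, -0.2811]] yaw [-109.8, 152.9, 66.1, -29.7]
block yaw [-106.5, 157.5, 72.7, -14.8] [ 0.4028 -0.3022]
[0.242  0.5211 0.2305] [[-0.9069  0.4213 -0.0009]
 [ 0.4213  0.9069 -0.0014]
 [ 0.0002 -0.0016 -1.    ]]
```

```bash
cat >> h.py <<'E'
def shift(x,y,z):
    s=get_state(); return (rot(s["tcp_rot"]).inv().apply(np.array([x,y,z])-s["tool_pos"])*1000).round(1)
E
python3 - <<'E'
from h import *
t=lambda x,y:((x-400)/5-.5+350,y/5-.5+225)
s=lambda x,y:(x/5-.5+90,y/5-.5+200)
for z in(0,.012,.17,.186): print(z,"tip top",back("top",t(645,124),z).round(3),"handle top",back("top",t(760,120),z).round(3),"scene handle",back("scene",s(45,212),z).round(3))
print(shift(.4022,-.299,.231),shift(.4022,-.299,.156))
E
```

```text
0 tip top [ 0.414 -0.398  0.   ] handle top [ 0.416 -0.472  0.   ] scene handle [ 0.262 -0.329  0.   ]
0.012 tip top [ 0.414 -0.393  0.012] handle top [ 0.416 -0.467  0.012] scene handle [ 0.273 -0.334  0.012]
0.17 tip top [ 0.413 -0.333  0.17 ] handle top [ 0.414 -0.396  0.17 ] scene handle [ 0.418 -0.399  0.17 ]
0.186 tip top [ 0.413 -0.327  0.186] handle top [ 0.414 -0.389  0.186] scene handle [ 0.433 -0.406  0.186]
[-4.908e+02 -6.763e+02  5.000e-01] [-490.8 -676.1   75.5]
```

The black look-alike stands at about (0.415,-0.398), 100 mm from the pin. The closing axis (65°) already matches the handle, so I move above it.

Call:
{"method": "step_arm", "body": {
  "grip": [0.4,0.4,0.4,0.4,0.4,0.4,0.4,0.4],
  "linear": [
    [-35,-48,-20],
    [-70,-97,-20],
    [-105,-145,-20],
    [-140,-193,-20],
    [-175,-242,-20],
    [-210,-290,-20],
    [-245,-338,-20],
    [-280,-386,-20]
  ],
  "spin": [0,0,0,0,0,0,0,0],
  "newtons": 40
}}

```text
time: 1.1
tool_pos: [0.3334, 0.0518, 0.2513]
tcp_rot: [0.0, 0.215, 0.977, 0.0]
contact_force: [1.3, 0.5, -0.0]
opening: 0.0597
grip_force: 0.0
```

Call:
{"method": "step_arm", "body": {
  "grip": [0.4,0.4,0.4,0.4,0.4,0.4,0.4,0.4],
  "linear": [
    [-35,-48,0],
    [-70,-97,0],
    [-105,-145,0],
    [-140,-193,0],
    [-175,-242,0],
    [-211,-290,0],
    [-211,-290,0],
    [-211,-290,0]
  ],
  "spin": [0,0,0,0,0,0,0,0]
}}

```text
time: 2.1
tool_pos: [0.4023, -0.2978, 0.2505]
tcp_rot: [-0.001, 0.216, 0.976, 0.001]
contact_force: [-1.2, 0.5, 0.0]
opening: 0.0598
grip_force: 0.0
```

Run:
```python
from h import *
print(shift(.4022,-.299,.156), get_state()["opening"])
a=grab_frame("scene");b=grab_frame("top")
cv2.imwrite("pics/d1.png",np.hstack([tile(a,90,170,80,5,10),tile(b,350,215,80,5,10)]))
```

```text
[-0.7 -1.3 94.5] 0.05975052703402499
```

View pics/d1.png

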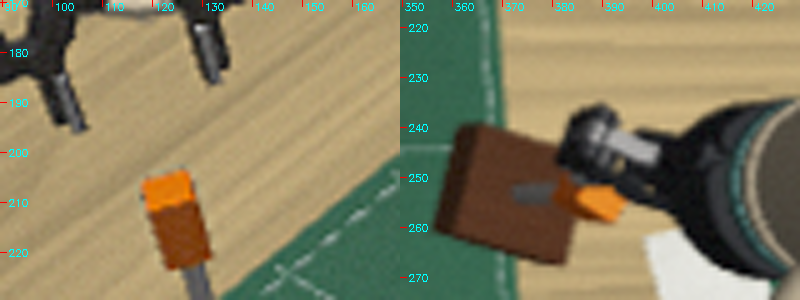

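The handle top is at scene (123,207), squarely between and below the fingertips at about (105,195) and (132,185). Next I go down and close.

Call:
{"method": "step_arm", "body": {
  "grip": [0.4,0.4,0.4,0.4,-1,-1,-1,-1],
  "linear": [
    [-1,-1,30],
    [-1,-1,60],
    [-1,-1,94],
    [-1,-1,94],
    [-1,-1,94],
    [-1,-1,94],
    [-1,-1,94],
    [-1,-1,94]
  ],
  "spin": [0,0,0,0,0,0,0,0],
  "newtons": 50
}}

```text
time: 3.2
tool_pos: [0.4041, -0.3006, 0.159]
tcp_rot: [0.002, 0.216, 0.976, -0.001]
contact_force: [-0.7, -0.5, 7.4]
opening: 0.0234
grip_force: 49.7
```

Call:
{"method": "step_arm", "body": {
  "grip": [-1,-1,-1,-1,-1,-1,-1,-1],
  "linear": [
    [-1,-1,-5],
    [-1,-1,-20],
    [-1,-1,-40],
    [-1,-1,-60],
    [-1,-1,-90],
    [-1,-1,-120],
    [-1,-1,-150],
    [-1,-1,-150]
  ],
  "spin": [0,0,0,0,0,0,0,0]
}}

```text
time: 4.2
tool_pos: [0.4047, -0.3019, 0.3103]
tcp_rot: [0.002, 0.216, 0.976, -0.001]
contact_force: [-0.6, -0.7, -1.3]
opening: 0.0239
grip_force: 49.3
```

Run:
```python
from h import *
s=get_state(); print(s["contact_force"],s["tool_pos"],s["grip_force"],s["opening"])
a=grab_frame("scene");b=grab_frame("top")
p=s["tool_pos"]
print(proj("scene",p),proj("top",p), [proj("scene",p+[0,0,-d]).round(1).tolist() for d in(.03,.146)])
T1=cv2.resize(a[110:260,60:200,::-1],None,fx=4,fy=4,interpolation=cv2.INTER_CUBIC)
cv2.imwrite("pics/e1.png",np.hstack([tile(a,70,140,100,4,10),tile(b,340,210,100,4,10)]))
print(shift(.507,.304,.306))
```

```text
[-0.55062753 -0.7364829  -1.27995489] [ 0.40465451 -0.30190583  0.31026382] 49.251020550727844 0.023861468585167255
[[112.1427526  173.82721823]] [[408.49426606 252.27950081]] [[[115.2, 183.4]], [[126.1, 217.2]]]
[160.8 592.1   1.4]
```

View pics/e1.png

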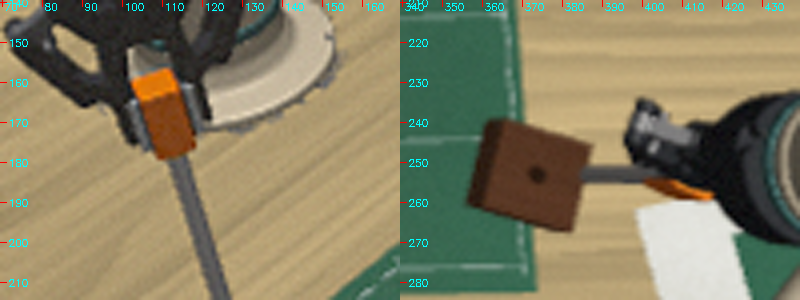

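The pin is held upright between the pads, with its rod running down from scene (113,179), and the block hole is empty. Now I carry it over the timer.

Call:
{"method": "step_arm", "body": {
  "grip": [-1,-1,-1,-1,-1,-1,-1,-1],
  "linear": [
    [7,25,-5],
    [20,74,-5],
    [34,123,-5],
    [47,172,-5],
    [60,221,-5],
    [74,271,-5],
    [87,320,-5],
    [100,369,-5]
  ],
  "spin": [0,0,0,0,0,0,0,0]
}}

```text
time: 5.3
tool_pos: [0.4676, 0.0774, 0.3108]
tcp_rot: [-0.001, 0.216, 0.976, -0.0]
contact_force: [1.0, -0.6, -0.1]
opening: 0.0235
grip_force: 49.3
```

Call:
{"method": "step_arm", "body": {
  "grip": [-1,-1,-1,-1,-1,-1,-1,-1],
  "linear": [
    [13,49,0],
    [27,98,0],
    [40,147,0],
    [54,190,20],
    [60,215,45],
    [61,223,80],
    [61,223,90],
    [61,223,90]
  ],
  "spin": [0,0,0,0,0,0,0,0]
}}

```text
time: 6.3
tool_pos: [0.5064, 0.3029, 0.2212]
tcp_rot: [-0.001, 0.216, 0.976, -0.001]
contact_force: [-0.9, -0.4, -0.9]
opening: 0.0234
grip_force: 49.3
```

Run:
```python
from h import *
s=get_state(); p=s["tool_pos"]; print(p,s["contact_force"],s["grip_force"],rot(s["tcp_rot"]).as_matrix()[:,2])
print([get_state()["tool_pos"].round(4).tolist() for _ in range(3)])
a=grab_frame("scene");b=grab_frame("top");np.save("s1.npy",a)
print("tip pred",[proj(n,p+[0,0,-.149]).round(1).tolist() for n in("scene","top")])
print("hole block",back("top",(373.75,253.25),.055), "button",proj("scene",[[.507,.3045,.032]]))
cv2.imwrite("pics/f1.png",np.hstack([tile(a,260,110,50,8,5)[:300],tile(b,150,200,50,8,5)[:300]]))
```

```text
[0.50643851 0.30291147 0.22124801] [-0.8558482  -0.40025509 -0.94116909] 49.285597801208496 [-0.00260597 -0.00147344 -0.99999552]
[[0.5064, 0.3029, 0.2212], [0.5064, 0.3029, 0.2212], [0.5064, 0.3029, 0.2212]]
tip pred [[[285.1, 143.6]], [[176.5, 221.9]]]
hole block [ 0.4031274  -0.29990788  0.055     ] button [[285.20641075 152.64733828]]
```

View pics/f1.png

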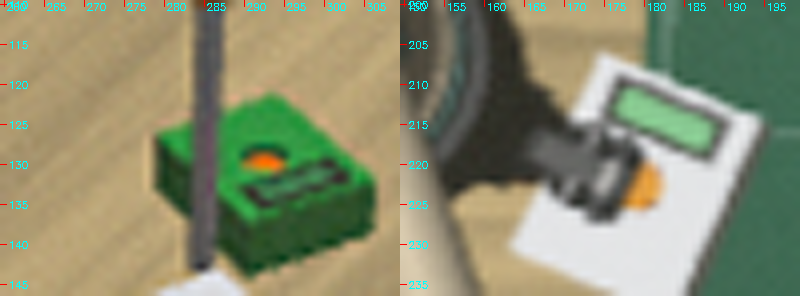

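The tip in the scene view is at (284.8,143.3), against a predicted (285.1,143.6), so the held pin is true to within 1 mm. A nudge of (0.5, 2.5) mm in tool x and y puts it over the button, and then I press.

Call:
{"method": "step_arm", "body": {
  "grip": [-1,-1,-1,-1,-1,-1,-1,-1],
  "linear": [
    [0.5,2.5,10],
    [0.5,2.5,30],
    [0.5,2.5,40],
    [0.5,2.5,44],
    [0.5,2.5,46],
    [0.5,2.5,47.5],
    [0.5,2.5,48.5],
    [0.5,2.5,49.5]
  ],
  "spin": [0,0,0,0,0,0,0,0]
}}

```text
time: 7.4
tool_pos: [0.5081, 0.3063, 0.1735]
tcp_rot: [0.001, 0.216, 0.976, 0.0]
contact_force: [0.3, 0.6, 0.6]
opening: 0.0232
grip_force: 49.6
```

Call:
{"method": "step_arm", "body": {
  "grip": [-1,-1,-1,-1],
  "linear": [
    [0,0,1.5],
    [0,0,3],
    [0,0,4],
    [0,0,4]
  ],
  "spin": [0,0,0,0]
}}

```text
time: 7.9
tool_pos: [0.5082, 0.3063, 0.17]
tcp_rot: [0.001, 0.216, 0.976, 0.001]
contact_force: [-1.2, -1.0, 7.3]
opening: 0.0235
grip_force: 50.6
```

Call:
{"method": "step_arm", "body": {
  "grip": [-1,-1,-1,-1],
  "linear": [
    [0,0,1],
    [0,0,2],
    [0,0,2],
    [0,0,2]
  ],
  "spin": [0,0,0,0]
}}

```text
time: 8.4
tool_pos: [0.5083, 0.3063, 0.1698]
tcp_rot: [0.001, 0.216, 0.976, 0.001]
contact_force: [-2.7, -1.4, 14.7]
opening: 0.0234
grip_force: 51.6
```

The button bottomed out: 14.7 N, with the tip at about 21 mm. Next I lift and carry the pin to the jig.

Call:
{"method": "step_arm", "body": {
  "grip": [-1,-1,-1,-1,-1,-1,-1,-1],
  "linear": [
    [0,0,-10],
    [0,0,-40],
    [0,0,-80],
    [0,0,-125],
    [-10,-15,-140],
    [-35,-52,-140],
    [-64,-94,-140],
    [-93,-137,-140]
  ],
  "spin": [0,0,0,0,0,0,0,0]
}}

```text
time: 9.4
tool_pos: [0.5335, 0.1401, 0.3048]
tcp_rot: [-0.001, 0.216, 0.976, -0.001]
contact_force: [0.1, -0.3, -1.2]
opening: 0.0236
grip_force: 49.3
```

Call:
{"method": "step_arm", "body": {
  "grip": [-1,-1,-1,-1,-1,-1,-1,-1],
  "linear": [
    [-29,-43,0],
    [-58,-86,0],
    [-85,-126,0],
    [-100,-147,0],
    [-105,-156,0],
    [-105,-156,0],
    [-105,-156,0],
    [-105,-156,0]
  ],
  "spin": [0,0,0,0,0,0,0,0]
}}

```text
time: 10.4
tool_pos: [0.5636, -0.0419, 0.3068]
tcp_rot: [-0.0, 0.215, 0.977, 0.0]
contact_force: [0.1, -0.3, 0.0]
opening: 0.0235
grip_force: 49.4
```

Run:
```python
from h import *
s=get_state(); p=s["tool_pos"]; z=rot(s["tcp_rot"]).as_matrix()[:,2]; print(p,s["contact_force"],z)
a=grab_frame("scene");b=grab_frame("top");np.save("s2.npy",a)
print("tip pred",[proj(n,p+.149*z).round(1).tolist() for n in("scene","top")])
cv2.imwrite("pics/g1.png",np.hstack([tile(a,215,165,40,10,5),tile(b,270,180,40,10,5)]))
print(shift(.5646,-.0428,.27))
```

```text
[ 0.56363663 -0.04189928  0.30684653] [ 0.05820026 -0.3211544   0.01377226] [-2.40188227e-05  3.86034530e-04 -9.99999925e-01]
tip pred [[[236.6, 186.3]], [[290.9, 197.5]]]
[-1.  -0.3 36.9]
```

View pics/g1.png

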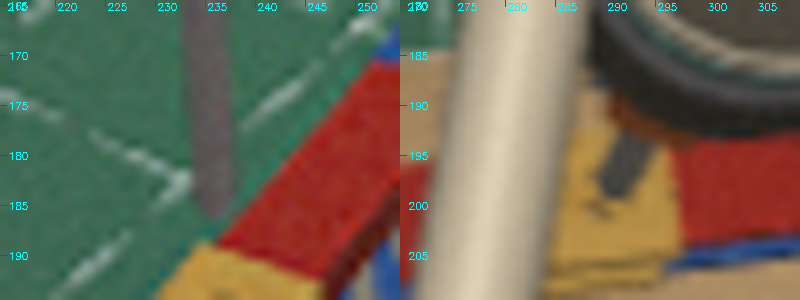

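Run:
```python
from h import *
np.set_printoptions(precision=4,suppress=True)
a0=np.load("s0.npy").astype(float);b0=np.load("t0.npy").astype(float);a=np.load("s2.npy").astype(float)
g=a0[191:201,231:245].sum(2); med=np.median(g); w=np.clip(med-60-g,0,None); yy,xx=np.mgrid[191:201,231:245]
print("hole scene",(w*xx).sum()/w.sum(),(w*yy).sum()/w.sum()); print(g.astype(int))
print(b0[193:206,283:298].sum(2).astype(int))
d=np.abs(a-a0).sum(2)
print(d[176:190,228:244].astype(int))
s=get_state();p=s["tool_pos"]
for h in(.149,.135,.12,.11): print(proj("scene",p-[0,0,h]))
```

```text
hole scene 238.02805949966194 196.48850574712642
[[240 244 362 388 396 395 394 376 380 378 346 269 220 202]
 [219 315 384 384 394 388 378 373 386 387 385 378 342 285]
 [325 377 398 387 383 392 389 387 383 372 385 384 392 382]
 [372 390 397 386 407 331 321 359 378 377 368 380 393 386]
 [377 391 381 374 312 251 223 242 231 329 370 382 389 390]
 [396 384 391 399 259 205 217 204 169 308 394 382 400 339]
 [390 387 372 389 298 223 195 237 255 362 400 382 356 265]
 [348 387 391 389 377 371 369 376 382 374 382 350 272 225]
 [258 284 358 397 390 402 385 394 391 392 390 311 226 216]
 [222 197 252 254 268 345 384 390 392 398 318 233 210 206]]
[[367 394 396 394 395 397 393 398 400 395 394 393 401 362 284]
 [346 397 396 391 395 396 400 393 401 399 399 398 395 367 241]
 [345 400 404 404 403 409 403 405 403 401 404 394 402 371 264]
 [338 404 403 408 401 394 393 391 395 392 395 402 400 365 280]
 [330 403 399 400 392 354 307 274 290 351 390 394 393 361 290]
 [319 392 390 386 388 375 378 373 336 291 371 390 390 372 304]
 [275 347 394 390 384 381 397 399 379 325 343 400 400 368 285]
 [243 326 393 399 3
[... 686 characters left out ...]
 11  18]
 [ 12   7  22   4   8   9  49 152  54  60  27  13  14   8  23  21]
 [ 12  15  10  16  15  36 142  67  45  61  33   5  33   2  17   5]
 [  3  26   6  19   5   6  99  84  50  58  35  16   7   7  13   4]
 [  4  18   5   8   3  16  47  48  71  51  37   6  12   8   8  16]
 [  9   6   7  15  14   8  19  49  48  49  26  11   1  28  14  13]
 [ 10   3   4  24   7  31  10  22  58  50  15  12   8   5  16  24]
 [  9   6  11  11   4   8   5   9  16  17   6   6  12   8  19   3]
 [  9  10  16  11  21  12  18  10  11   6  11  10  10  20   7   7]
 [  3   8   5   7  18  12   7  15   3  13  22   4  36   4  25  28]]
[[236.6092 186.3242]]
[[236.3485 182.5528]]
[[236.0647 178.4455]]
[[235.8727 175.6682]]
```

Run:
```python
from h import *
np.set_printoptions(precision=4,suppress=True)
p=get_state()["tool_pos"]; print("tcp",p)
for u in((236.15,186.1),(236.6,186.3)): print("tip scene",back("scene",u,p[2]-.149))
for u in((290.7,198.3),(290.9,197.5)): print("tip top",back("top",u,p[2]-.149))
print("bush",back("scene",(237.4,195.7),.123),back("top",(290,199.2),.123))
```

```text
tcp [ 0.5638 -0.0421  0.3069]
tip scene [ 0.5622 -0.0421  0.1579]
tip scene [ 0.5637 -0.042   0.1579]
tip top [ 0.5612 -0.0413  0.1579]
tip top [ 0.5635 -0.0419  0.1579]
bush [ 0.5647 -0.0426  0.123 ] [ 0.5639 -0.0423  0.123 ]
```

Both cameras put the tip about 2.5 mm short in world x, so I shift it by tool (-2.6, 0.4) and ease it down.

Call:
{"method": "step_arm", "body": {
  "grip": [-1,-1,-1,-1,-1,-1,-1,-1],
  "linear": [
    [-2.6,0.4,10],
    [-2.6,0.4,25],
    [-2.6,0.4,31],
    [-2.6,0.4,34],
    [-2.6,0.4,37],
    [-2.6,0.4,39],
    [-2.6,0.4,41],
    [-2.6,0.4,41]
  ],
  "spin": [0,0,0,0,0,0,0,0]
}}

```text
time: 11.5
tool_pos: [0.5664, -0.0437, 0.2658]
tcp_rot: [0.0, 0.216, 0.976, 0.0]
contact_force: [-0.1, 0.1, -0.9]
opening: 0.0233
grip_force: 49.4
```

The tip is at 0.117 with no contact force, so it is in the hole. I continue down.

Call:
{"method": "step_arm", "body": {
  "grip": [-1,-1,-1,-1,-1,-1,-1,-1],
  "linear": [
    [0,0,4],
    [0,0,8],
    [0,0,13],
    [0,0,18],
    [0,0,24],
    [0,0,31],
    [0,0,38],
    [0,0,38]
  ],
  "spin": [0,0,0,0,0,0,0,0]
}}

```text
time: 12.5
tool_pos: [0.5659, -0.0436, 0.227]
tcp_rot: [-0.001, 0.216, 0.976, 0.0]
contact_force: [1.0, 0.4, -1.2]
opening: 0.0237
grip_force: 49.4
```

Run:
```python
from h import *
s=get_state();print(s["contact_force"],s["ft_torque"])
a=grab_frame("scene");np.save("s3.npy",a); p=s["tool_pos"]
print(proj("scene",p-[0,0,.149]), proj("scene",[[.5645,-.0426,.063]]))
cv2.imwrite("pics/h1.png",np.hstack([tile(a,215,175,50,8,5),tile(np.load("s0.npy"),215,175,50,8,5)]))
```

```text
[ 1.01675579  0.37704272 -1.20084932] [ 0.03285381 -0.01173017 -0.00701212]
[[238.29746426 207.3763542 ]] [[238.36523028 210.61205917]]
```

View pics/h1.png

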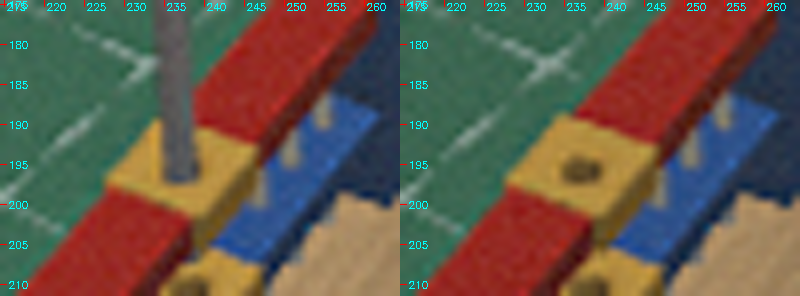

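The rod (scene column 237, row 197) passes through the upper bushing almost centred, with the tip now between the rails. I ease it into the lower bushing.

Call:
{"method": "step_arm", "body": {
  "grip": [-1,-1,-1,-1,-1,-1,-1,-1],
  "linear": [
    [0,0,6],
    [0,0,11],
    [0,0,14],
    [0,0,16],
    [0,0,18],
    [0,0,20],
    [0,0,22],
    [0,0,22]
  ],
  "spin": [0,0,0,0,0,0,0,0]
}}

```text
time: 13.55
tool_pos: [0.5663, -0.0437, 0.2056]
tcp_rot: [-0.0, 0.216, 0.976, 0.0]
contact_force: [0.3, -0.0, -1.9]
opening: 0.0236
grip_force: 49.4
```

Call:
{"method": "step_arm", "body": {
  "grip": [-1,-1,-1,-1,-1,-1,-1,-1],
  "linear": [
    [0,0,4],
    [0,0,9],
    [0,0,14],
    [0,0,19],
    [0,0,24],
    [0,0,28.5],
    [0,0,28.5],
    [0,0,28.5]
  ],
  "spin": [0,0,0,0,0,0,0,0]
}}

```text
time: 14.55
tool_pos: [0.5665, -0.0437, 0.1774]
tcp_rot: [0.0, 0.216, 0.976, 0.0]
contact_force: [-0.1, 0.1, -0.9]
opening: 0.0234
grip_force: 49.4
```

Run:
```python
from h import *
s=get_state();print(s["contact_force"],s["ft_torque"],s["tool_pos"])
a=grab_frame("scene");b=grab_frame("top");np.save("s4.npy",a)
p=s["tool_pos"]; print([proj("scene",p-[0,0,h]).round(1).tolist() for h in(.149,.009,.104,.132)])
cv2.imwrite("pics/i1.png",np.hstack([tile(a,205,165,66,6,5),tile(b,250,165,66,6,5)]))
```

```text
[-0.07815076  0.08313794 -0.89444833] [0.00979449 0.01025326 0.0151618 ] [ 0.56654655 -0.04373508  0.17739593]
[[[239.2, 219.3]], [[236.8, 184.2]], [[238.5, 208.6]], [[239.0, 215.3]]]
```

View pics/i1.png

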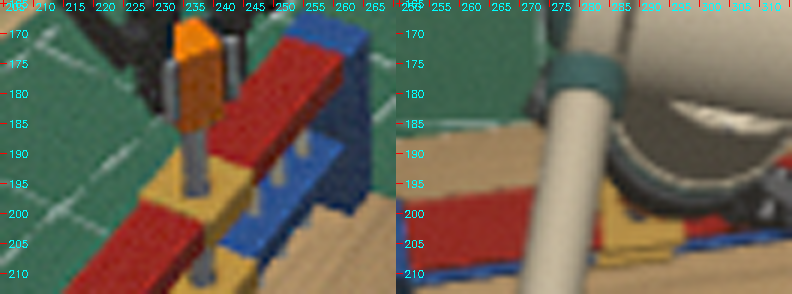

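The handle is held with its base at scene (238,186). The rod goes through the upper bushing at (237,197) and can be seen entering the lower one at (239,211). There are no side forces, and the tip is at about 28 mm, so I hand in.

```bash
python3 -c "
from station import *
print(finish_job())"
```

```text
the job is handed in; nothing more can be done
None
```

The job is handed in, though no verdict came back: the pin pressed the timer's button all the way down and is now held still and upright through both bushings, tip about 28 mm above the table by the arm's readings (the tip itself was out of camera view), and no bystander was touched.

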